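# Close the filler plug of the balm tank

## Task

Take the square key out of the tool block, set it straight and fully down into the square recess of the brass filler plug on the melting tank, pressing only gently, and feel for the angle at which it drops in. Keeping the key upright, turn the plug clockwise until it is fully home (it only started in its thread), without forcing it; then stand the key back in the empty well of the tool block, let go, and leave the other things where they are.

Things in the scene. Friction and masses are not known exactly. Their poses are not given: they have to be found in the camera images.
- key_grip (a point): Centre of the black flat grip of the square key, which stands upright in a well of the block, 115 mm tall, about 0.22 kg. Grip: 20 mm thick (the key's x), 60 mm wide (its y), 45 mm high, its centre 92.5 mm above the tip. z points up the key.
- key_tip (a point): Centre of the bottom face of the key's 14.5 mm square bit (16 mm long, sides parallel to the key's x and y), 92.5 mm below key_grip; same axes. Above the bit a 13 mm round shank with a flat 36 mm collar, 4 mm thick, its underside 50 mm above the tip.
- key: The whole square key; origin at key_tip.
- tank: Melting tank, fixed: steel box 180 x 220 mm (x, y), lid 190 x 230 mm, lid's top 84 mm above the table; origin under its centre on the table. On the lid a round dark boss carries the brass filler plug. More than 40 N between the key and the tank or plug is too much (all contacts summed: turning hard against a stop, or while wedged, does it too).
- boss_top (a point): Point on the plug's vertical axis at the boss's rim, 96 mm above the table, fixed to the tank. The plug's round head is 47 mm across; in its top is a 16 mm square recess 12 mm deep with a greased mouth flared to 22 mm over its top 4 mm, its mouth 17 mm and its floor 5 mm above this point at joint 0; both sink 1.9 mm per rad. The recess's angle is askew of the tank's sides and not reported: feel or see it.
- plug_turn (a joint): Turn of the plug in rad, growing clockwise seen from above; starts at 0 to 0.3 (just caught in its thread); home is a hard stop at 1.45; backwards it stops at -0.5. Thread friction about 0.06 N m; it stays where it is left.
- block: Wooden tool block, fixed, 85 x 180 x 54 mm (x, y, z), origin under its centre; two round 26 mm wells through it to the table, 100 mm apart along its y. One holds the key, hanging by its collar on the block's top with the tip 4 mm above the table, the other the tamper; which is which varies.
- block_hole0 (a point): Centre of the mouth of one well, at the block's top, 54 mm above the table.
- block_hole1 (a point): Centre of the mouth of the other well.
- tamper: Tamper with a turned wooden knob, 97 mm tall over the table, hanging in the other well by a like collar; leave it there.
- tin_a: Open aluminium tin, 72 mm across, 34 mm high; bystander, origin under it.
- tin_b: Black closed tin, 73 mm across, 34 mm high; bystander.
- tin_c: Black closed tin like tin_b; bystander.
- tin_d: Black closed tin like tin_b; bystander.
- lid_a: Loose aluminium tin lid lying on the tank's lid, 74 mm across, 10 mm thick; bystander.
- dropper: Small amber bottle, 36 mm across, 75 mm tall; bystander.
Things that resemble listed ones, but are neither listed nor needed, are in the scene too. What is shaped like the key but red or turquoise is not meant.

How it is judged (in metres and radians):
On the way, in this order (a step that is already met when the one before it is completed fails the run):
1. the key stands upright, seated in the plug's recess, before the plug is driven (horizontal distance between key_tip and boss_top below 0.004 m and z of key_tip in the frame of boss_top below 0.0075 m and angle between key_tip's own z axis and vertical below 0.07 rad and value of joint plug_turn below 0.6 rad), for 0.2 s.
2. the plug is turned home with the key seated in it (horizontal distance between key_tip and boss_top below 0.004 m and z of key_tip in the frame of boss_top below 0.0075 m and angle between key_tip's own z axis and vertical below 0.07 rad and value of joint plug_turn above 1.32 rad), for 0.2 s.
At the end, for the whole second after the job is handed in: The plug is home (turned past 1.3 of 1.45 rad) and at rest; the key hangs upright (within 0.1 rad) in a well of the block, its tip within 9 mm of the well's axis and less than 12 mm above the table, released and at rest (value of joint plug_turn above 1.3 rad and (horizontal distance between key_tip and block_hole0 below 0.009 m or horizontal distance between key_tip and block_hole1 below 0.009 m) and height (world z) of key_tip below 0.012 m and angle between key_tip's own z axis and vertical below 0.1 rad and linear speed of key below 0.02 m/s and velocity of joint plug_turn below 0.05 rad/s); the robot touches nothing.
It fails at once if more than 40 N between the key and the tank or plug (contact force between key and tank above 40 N).
It fails at once if the plug is turned while the key leans more than 0.1 rad (velocity of joint plug_turn above 0.15 rad/s and angle between key_tip's own z axis and vertical above 0.1 rad).
It fails at once if the gripper or arm bears on the tank or turns the plug by itself (contact force between any of the fingers, the arm and tank above 5 N).
It fails at once if a bystander is moved more than 25 mm (distance of any of tamper, tin_a, tin_b, tin_c, tin_d, lid_a, dropper from where it was at the start of the episode above 0.025 m).
It also fails if it takes over 64 s, if anything falls off the work surface, if the arm or the gripper's body presses on something with over 40 N, if the wrist force passes 120 N, or if a joint passes its speed limit or range.

## Robot

A 6-joint arm with a two-finger parallel gripper is mounted at the origin on the work surface. World frame = base frame: x ahead of the robot, y to its left, z up, the work surface at z = 0. Lengths are in m, angles in degrees, forces in N, time in s.
With the tool pointing down it reaches from about 0.4 to 0.825 m from the base axis. Payload 7 kg.
Tool frame: the origin (TCP) lies midway between the tips of the shut fingers; the grasp point (between the pads) lies 19 mm behind it; z points along the fingers, y is the line along which they close (so a half turn about z gives the same grasp; the last joint's range is limited). The gripper opens to 88 mm and grips with 3 to 60 N. Pads are 19 mm wide; open, the fingers measure 130 mm over their backs; the gripper's body (78 mm by 193 mm) begins 47 mm behind the grasp point.
Start: joints at [86.58, 20.546, 0.682, 0, -70.136, -16.507], TCP at [0.23, 0.635, 0.227] pointing down, gripper open.
Joint ranges: [-176.03, 176.03], [-82.01, 121.73], [-58.28, 71.71], [-173.87, 95.51], [-174.79, -0.11], [-173.66, 173.66]. Speed limits (degrees/s): [136.94, 136.94, 172.46, 180, 180, 180].

## Interface

Orientations are given as [roll, pitch, yaw] about the fixed x, y, z axes, in that order (R = Rz(yaw) Ry(pitch) Rx(roll)).
In Python, from plant import r, eyes, workorder gives the robot as it stands.
- The arm moves only by the tool step_arm, never from a script. Its argument "plan" is a list of rows, each a list of 5 numbers: the shift along the tool's x, y, z each as a share of 25 cm, from -1 to 1, then the turn about the tool's z as a share of 60 degrees, from -1 to 1, then the finger opening in mm, from 0 to 87.6. In form: [[x, y, z, turn, jaw], ...]. A call has 1 to 12 rows; each row is the pose to reach, as a shift and turn from the pose commanded when the call began, along the tool's axes at that moment; what a row does not reach only later rows make up. A row lasts 1/12 s, in which the tool goes at most 41.7 mm and 7.16 degrees, less where a joint would pass 70% of its speed; a pose out of reach is approached as far as the arm can. A call with a number of a shift or a turn outside -1 to 1 is refused whole. A call with a gripper value outside its range is refused whole. The fingers move at their own pace and stop on an object; "newtons" is the grip in N (left out, the last holds). Time passes only in rows, so rows that repeat a pose let the fingers close. It gives the time, the measured TCP pose, the force, the opening and the grip force at its end, in the units of the state.
- r.get_state(): the state, without advancing time (a new reading comes with each control period).
- eyes.capture(name): name is "scene" or "side" or "wrist"; returns the picture (384x512x3 uint8, red, green, blue); there is no depth.
- eyes.camera_model(name): a dict with "fov_y" (degrees; the focal length in pixels is half the picture's height over the tangent of half this angle, whatever the lens; pixels are square), "cx", "cy" (the principal point, pixels), "k1" (the pictures are not rectified: a ray, as slopes to the right and down, at radius r is drawn at 1 + k1 r^2 times it, then the intrinsics apply), "world_to_cam" (4x4, takes a point from world to camera coordinates); the wrist camera has in their place "hand_eye" (4x4, takes a point from camera to tool coordinates, whose origin is the TCP and whose axes are the flange's). Camera axes: x right, y up, looking along -z (the intrinsics and any distortion apply to the point x, -y, -z); pixel columns grow to the right and rows downward; lengths in m; the calibration is good to about 2 mm. A picture is of the moment at which its call begins: read the wrist's pose just before it. camera_model takes no time and is no camera call.
- workorder.close_job(): hands the job in; it is judged then, once.
The state is a dict: "time_s": time; "joints": joint angles; "qd": joint speeds; "joint_torque": joint torques, N m; "tcp_pos": TCP position; "eef_rot": TCP orientation; "contact_force": force on the tool from outside, world axes, zero at the start; "moment": the same for the moment, N m; "gripper_width": finger opening in m; "gripper_force": force on a finger pad.
Only numpy, scipy, OpenCV 4.12 (cv2) and the standard library are available. Lean on these libraries where they do the work, as an engineer would, in place of code of your own. Each camera call takes 0.05 s, during which the arm holds its last target. There are 200 camera calls.

## Working session

There is one attempt and no reset: what is moved stays moved. The work goes in short steps, Python scripts to look and compute and a tool call to move; the robot and the scene stay as the last step left them, time stands still between calls to the robot, and variables do not carry over. Pictures are saved under pics/ and viewed, at most 10 in all, crops included, and the job is handed in when it is done.

Besides the shell and the picture viewer there is one more tool, called after "Request:" as a command line: name --pt "numbers of a row" for each row, then --argument value for the rest. step_arm: Moves the arm, as the interface text tells. Its arguments: {"type":"object","properties":{"plan":{"type":"array"},"newtons":{"type":"number"}},"required":["plan"]}

```bash
mkdir -p pics; ls; cat > h.py <<'E'
import numpy as np, cv2
from plant import r, eyes, workorder
from scipy.spatial.transform import Rotation as R
def save(n,f):
    im=eyes.capture(n); cv2.imwrite('pics/'+f,im[:,:,::-1]); return im
def c2w(n,st=None):
    m=eyes.camera_model(n)
    if n!='wrist': return m,np.linalg.inv(np.array(m['world_to_cam']))
    st=st or r.get_state()
    T=np.eye(4);T[:3,:3]=R.from_euler('xyz',st['eef_rot'],degrees=True).as_matrix();T[:3,3]=st['tcp_pos']
    return m,T@np.array(m['hand_eye'])
def ray(n,uv,st=None):
    m,T=c2w(n,st); f=192/np.tan(np.radians(m['fov_y'])/2)
    K=np.array([[f,0,m['cx']],[0,f,m['cy']],[0,0,1.]])
    p=cv2.undistortPoints(np.array([[uv]],float),K,np.array([m['k1'],0,0,0.]))[0,0]
    d=T[:3,:3]@np.array([p[0],-p[1],-1]); return T[:3,3],d/np.linalg.norm(d)
def plane(n,uv,z,st=None):
    o,d=ray(n,uv,st); return o+d*(z-o[2])/d[2]
def two(a,b):
    (o1,d1),(o2,d2)=a,b
    A=np.array([d1,-d2]).T; t=np.linalg.lstsq(A,o2-o1,rcond=None)[0]
    p,q=o1+t[0]*d1,o2+t[1]*d2; return (p+q)/2,np.linalg.norm(p-q)
def proj(n,P,st=None):
    m,T=c2w(n,st); f=192/np.tan(np.radians(m['fov_y'])/2)
    p=np.linalg.inv(T)@np.append(P,1); x,y=p[0]/-p[2],-p[1]/-p[2]; s=1+m['k1']*(x*x+y*y)
    return np.array([m['cx']+f*s*x,m['cy']+f*s*y])
E
python3 - <<'E'
from h import *
print(r.get_state())
ims=[save(n,n+'0.png') for n in ('scene','side','wrist')]
cv2.imwrite('pics/c0.png',cv2.resize(np.vstack([np.hstack(ims[:2]),np.hstack([ims[2],ims[2]*0])])[:,:,::-1],(800,600)))
for n in ('scene','side','wrist'):
    m,T=c2w(n); print(n,m['fov_y'],m['k1'],T.round(3).tolist())
E
```

```text
pics
{'time_s': 0.0, 'joints': array([ 8.65802076e+01,  2.05919134e+01,  6.33694384e-01, -1.95590650e-02,
       -7.01388505e+01, -1.65066780e+01]), 'qd': array([-0.05900965,  0.03898292,  0.02792107, -0.01814779, -0.01422662,
       -0.03939412]), 'joint_torque': array([-2.18263383e-03, -5.82717276e+01,  2.93053025e+01,  6.99723065e+00,
        6.76953845e-03, -1.62989627e-04]), 'tcp_pos': array([0.22991269, 0.63409723, 0.22561848]), 'eef_rot': array([ 1.79901706e+02, -9.95367661e-03, -1.99331225e+01]), 'contact_force': array([ 0.12261985, -0.43137319,  0.69041669]), 'moment': array([0.01783549, 0.02644476, 0.03460357]), 'gripper_force': 0.0, 'gripper_width': 0.08750232837739301}
scene 51.65865086479346 -0.12976574964886953 [[-0.616, -0.522, 0.59, 1.162], [0.788, -0.421, 0.45, 0.317], [0.013, 0.742, 0.67, 0.723], [0.0, 0.0, 0.0, 1.0]]
side 53.54336647470324 -0.05245866024424706 [[0.999, 0.007, -0.036, 0.597], [-0.033, 0.597, -0.802, -0.883], [0.016, 0.803, 0.596, 0.678], [0.0, 0.0, 0.0, 1.0]]
wrist 59.26685326990403 -0.022827159027519375 [[-0.341, 0.9, 0.273, 0.303], [-0.94, -0.326, -0.099, 0.608], [0.0, -0.29, 0.957, 0.383], [0.0, 0.0, 0.0, 1.0]]
```

View pics/scene0.png

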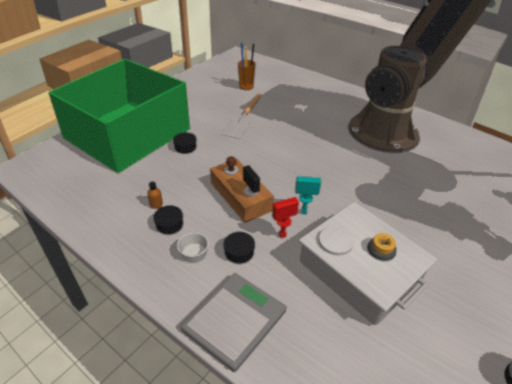

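View pics/side0.png

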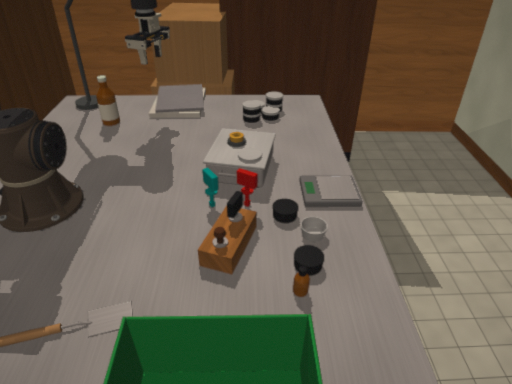

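The scene view shows the block at about (240,190) with the black key grip at (251,179) and the plug at (383,243). In the side view the grip is at (234,205) and the plug at (236,137). The red and turquoise keys stand between the block and the tank.

```bash
python3 - <<'E'
from h import *
def blob(f,win,kind):
    im=cv2.imread('pics/'+f); hsv=cv2.cvtColor(im,cv2.COLOR_BGR2HSV)
    m=(hsv[...,2]<60) if kind=='dark' else cv2.inRange(hsv,np.array(kind[0]),np.array(kind[1]))>0
    M=np.zeros(m.shape,np.uint8); x0,y0,x1,y1=win; M[y0:y1,x0:x1]=m[y0:y1,x0:x1]
    n,l,s,c=cv2.connectedComponentsWithStats(M); i=1+np.argmax(s[1:,4]); 
    rect=cv2.minAreaRect(np.argwhere(l==i)[:,::-1].astype(np.float32))
    return c[i],s[i],rect
Y=((15,120,90),(32,255,255));Rd=((0,170,120),(6,255,255));T=((80,120,60),(100,255,255))
for nm,k,w1,w2 in (('key','dark',(238,160,266,200),(222,188,248,222)),('plug',Y,(360,225,405,262),(222,125,252,150)),
   ('red',Rd,(268,190,304,222),(232,160,262,196)),('turq',T,(290,170,326,200),(198,160,224,196))):
    a=blob('scene0.png',w1,k); b=blob('side0.png',w2,k)
    print(nm,a[0].round(1),a[1],b[0].round(1),b[1], *two(ray('scene',a[0]),ray('side',b[0])))
# block long axis from clicked top corners (scene)
for n,uv in (('scene',(232,165)),('scene',(251,178)),('scene',(210,170)),('scene',(270,205)),('scene',(247,213)),('scene',(237,160)),('side',(231,208)),('side',(257,215)),('side',(203,252)),('side',(235,262))): print(n,uv,plane(n,uv,.054).round(3))
# tank lid corners
for uv in ((357,206),(433,258),(302,256),(378,308)): print(plane('scene',uv,.084).round(3))
E
```

```text
key [251. 179.] [244 166  15  26 272] [234.5 203.9] [227 191  16  27 293] [ 0.56818595 -0.1270792   0.09500221] 0.001980140291149138
plug [383.7 243.5] [373 234  22  20 342] [235.9 136.5] [230 132  14  11 118] [0.56518111 0.22001057 0.1020602 ] 0.0013757456270237023
red [285.3 208.9] [273 198  25  24 392] [246.5 172.3] [237 169  20   8  80] [0.60249746 0.00125193 0.10212072] 0.011696475325337624
turq [307.4 186.8] [296 177  25  23 453] [210.3 181.4] [203 168  15  28 296] [ 0.49716764 -0.0088568   0.08451753] 0.0014852236349192363
scene (232, 165) [ 0.517 -0.232  0.054]
scene (251, 178) [ 0.528 -0.158  0.054]
scene (210, 170) [ 0.57  -0.264  0.054]
scene (270, 205) [ 0.579 -0.06   0.054]
scene (247, 213) [ 0.635 -0.087  0.054]
scene (237, 160) [ 0.491 -0.236  0.054]
side (231, 208) [ 0.556 -0.091  0.054]
side (257, 215) [ 0.624 -0.121  0.054]
side (203, 252) [ 0.496 -0.253  0.054]
side (235, 262) [ 0.571 -0.286  0.054]
[0.48  0.118 0.084]
[0.521 0.32  0.084]
[0.686 0.096 0.084]
[0.703 0.275 0.084]
```

```bash
python3 -c "
import cv2,numpy as np
a=cv2.imread('pics/scene0.png')[140:270,190:440];b=cv2.imread('pics/side0.png')[120:270,180:330]
a=cv2.resize(a,None,fx=3,fy=3,interpolation=2);b=cv2.resize(b,None,fx=2,fy=2)
cv2.imwrite('pics/crop1.png',a[:, :800])"
```

```text
(no output)
```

View pics/crop1.png

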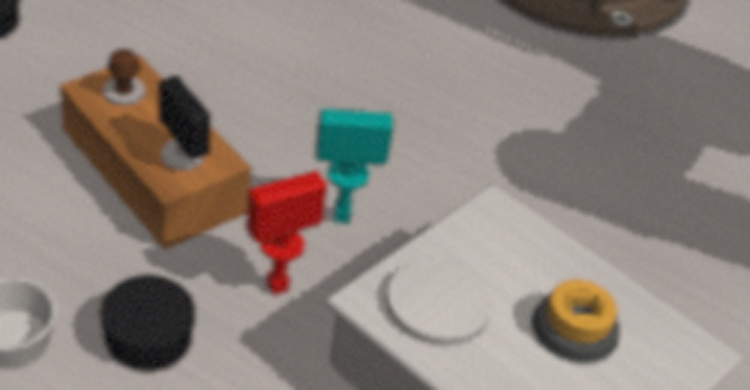

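The crop shows the grip's wide side roughly along the block's length, with the lid lying left of the plug on the tank. The triangulated heights agree with the given sizes. I'll go past the plug for a closer look, turning the tool on the way.

Request:
step_arm --pt "0.15 0.09 0 0.1 87" --pt "0.3 0.18 0 0.2 87" --pt "0.45 0.27 0 0.32 87" --pt "0.6 0.36 0 0.44 87" --pt "0.75 0.45 0 0.56 87" --pt "0.91 0.55 0 0.68 87" --pt "0.91 0.55 0 0.8 87" --pt "0.91 0.55 0 0.9 87" --pt "0.91 0.55 0 1 87" --newtons 20

```text
time_s: 0.9
tcp_pos: [0.398, 0.4263, 0.2266]
eef_rot: [180.0, -0.0, -80.4]
contact_force: [-0.1, 0.3, -0.5]
gripper_width: 0.0868
gripper_force: 0.0
```

Request:
step_arm --pt "0.15 -0.085 0.02 0.1 87" --pt "0.3 -0.17 0.04 0.2 87" --pt "0.45 -0.255 0.06 0.32 87" --pt "0.6 -0.34 0.08 0.44 87" --pt "0.75 -0.43 0.1 0.5 87" --pt "0.93 -0.52 0.1 0.5 87" --pt "0.93 -0.52 0.1 0.5 87" --pt "0.93 -0.52 0.1 0.5 87"

```text
time_s: 1.57
tcp_pos: [0.5674, 0.2181, 0.2007]
eef_rot: [180.0, -0.1, -110.2]
contact_force: [0.4, 0.3, 0.6]
gripper_width: 0.087
gripper_force: 0.0
```

```bash
python3 - <<'E'
from h import *
st=r.get_state(); print(st['tcp_pos'],st['eef_rot'],st['joints'].round(1)); np.save('stp.npy',np.r_[st['tcp_pos'],st['eef_rot']])
im=save('wrist','w1.png'); hsv=cv2.cvtColor(im,cv2.COLOR_RGB2HSV)
m=cv2.inRange(hsv,(14,110,70),(34,255,255)); 
n,l,s,c=cv2.connectedComponentsWithStats(m); i=1+np.argmax(s[1:,4]); print(s[i],c[i])
u,v=proj('wrist',[.565,.22,.113],st); print(u,v)
a=im[max(0,int(v)-75):int(v)+75,max(0,int(u)-100):int(u)+100]; cv2.imwrite('pics/w1c.png',cv2.resize(a,None,fx=4,fy=4,interpolation=2)[:,:,::-1])
E
```

```text
[0.56740358 0.21807539 0.20072828] [ 1.79969976e+02 -8.75267727e-02 -1.10163109e+02] [ 39.4  15.3 -10.2   0.  -64.5 -59.6]
[ 223  168   60   60 2454] [252.56316218 197.77791361]
253.63606382239817 199.58740798426194
```

View pics/w1c.png

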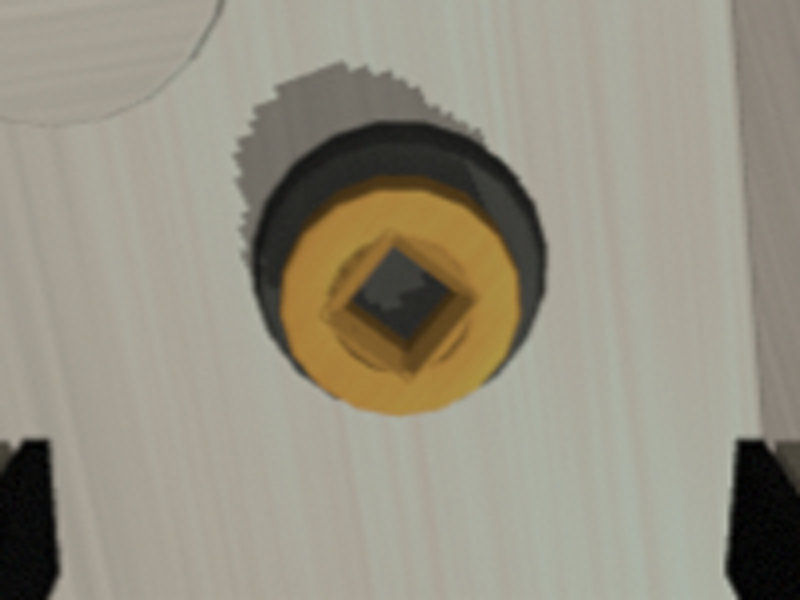

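The wrist picture shows the plug head centred near (253,199) in the full frame. The recess is turned about 40–45° to the image axes. Its flare corners in the crop are at about (392,235), (473,298), (410,378) and (325,315).

```bash
python3 - <<'E'
from h import *
s=np.load('stp.npy'); st=dict(tcp_pos=s[:3],eef_rot=s[3:])
px=lambda p:(153+(p[0]+.5)/4-.5,124+(p[1]+.5)/4-.5)
out=[plane('wrist',px(p),.1127,st) for p in ((392,235),(473,298),(410,378),(325,315))]
inn=[plane('wrist',px(p),.101,st) for p in ((396,246),(456,297),(408,345),(353,297))]
for q in (out,inn):
    q=np.array(q)[:,:2]; print(q.round(4).tolist(),q.mean(0))
    for i in range(4):
        d=q[(i+1)%4]-q[i]; print(np.linalg.norm(d).round(4),np.degrees(np.arctan2(d[1],d[0]))%90)
    for i in (0,1):
        d=q[i+2]-q[i]; print('diag',np.linalg.norm(d).round(4),(np.degrees(np.arctan2(d[1],d[0]))+45)%90)
print(plane('wrist',px((400,301)),.1127,st))
print([plane('wrist',px((x,301)),.1127,st).round(4) for x in (281,519)])
E
```

```text
[[0.5625, 0.2065], [0.5523, 0.2235], [0.5691, 0.2347], [0.58, 0.217]] [0.56597984 0.22043852]
0.0198 31.02488953086396
0.0202 33.62484701275381
0.0208 31.549217332696358
0.0204 30.873426892448776
diag 0.029 31.78371506664567
diag 0.0285 31.75248540911213
[[0.5636, 0.2119], [0.556, 0.2259], [0.5685, 0.2322], [0.5753, 0.2188]] [0.5658606  0.22219193]
0.016 28.47014767099745
0.014 26.656682596454228
0.015 27.147957483493883
0.0136 30.78478587734861
diag 0.0209 31.561716958012198
diag 0.0206 24.862632730968638
[0.56556059 0.21928878 0.1127    ]
[array([0.5869, 0.2115, 0.1127]), array([0.5442, 0.2271, 0.1127])]
```

Request:
step_arm --pt "0.16 0 -0.06 0 87" --pt "0.32 0 -0.12 0 87" --pt "0.48 0 -0.18 0 87" --pt "0.64 0 -0.2 0 87" --pt "0.8 0 -0.2 0 87" --pt "1 0 -0.2 0 87" --pt "1 0 -0.2 0 87"

```text
time_s: 2.2
tcp_pos: [0.4778, -0.0163, 0.2521]
eef_rot: [-180.0, 0.0, -110.0]
contact_force: [0.1, 0.6, 0.2]
gripper_width: 0.0872
gripper_force: 0.0
```

Plug centre is (0.566, 0.220) and the square's angle is about 31° mod 90. Next is the key.

Request:
step_arm --pt "0.07 -0.12 0 0 87" --pt "0.14 -0.24 0.03 0 87" --pt "0.22 -0.36 0.08 0 87" --pt "0.29 -0.49 0.14 0 87" --pt "0.29 -0.49 0.2 0 87" --pt "0.29 -0.49 0.2 0 87" --pt "0.29 -0.49 0.2 0 87"

```text
time_s: 2.78
tcp_pos: [0.5703, -0.1228, 0.2006]
eef_rot: [179.9, -0.1, -109.9]
contact_force: [-0.2, -0.7, 0.1]
gripper_width: 0.0869
gripper_force: 0.0
```

```bash
python3 - <<'E'
from h import *
st=r.get_state(); print(st['tcp_pos'],st['eef_rot'],st['joints'].round(1)); np.save('stk.npy',np.r_[st['tcp_pos'],st['eef_rot']])
im=save('wrist','w2.png'); 
cv2.imwrite('pics/w2c.png',cv2.resize(im,(800,600),interpolation=2)[:,:,::-1])
E
```

```text
[ 0.57028197 -0.12282301  0.2006142 ] [ 1.79852395e+02 -6.40542612e-02 -1.09923958e+02] [  7.   13.1 -13.2  -0.  -63.8 -27. ]
```

View pics/w2c.png

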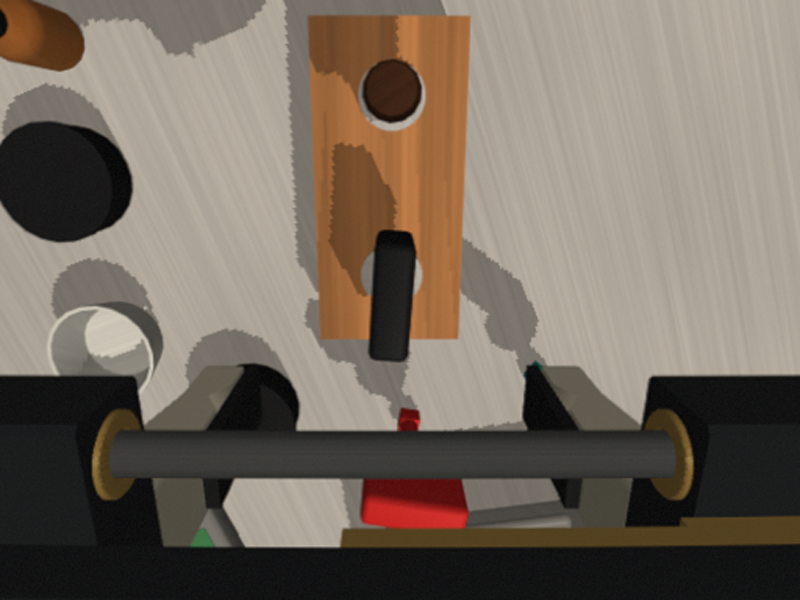

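The view shows the key grip's top face from about (394,245) to (389,360) and the block corners at (308,16), (470,16), (459,338) and (321,338), in the enlarged 800×600 picture. The tamper is in the far well.

```bash
python3 - <<'E'
from h import *
s=np.load('stk.npy'); st=dict(tcp_pos=s[:3],eef_rot=s[3:])
px=lambda p:((p[0]+.5)/1.5625-.5,(p[1]+.5)/1.5625-.5)
P=lambda pts,z:np.array([plane('wrist',px(p),z,st)[:2] for p in pts])
ang=lambda d:np.degrees(np.arctan2(d[1],d[0]))
# grip top-face corners by mask: brighter top vs darker side is faint; use the hand-read ones
q=P(((376,245),(413,245),(408,360),(370,358)),.119); print(q.round(4).tolist(),q.mean(0),np.linalg.norm(q[1]-q[2]),ang(q[1]-q[2]),ang(q[0]-q[3]))
b=P(((308,16),(470,16),(459,338),(321,338)),.054); c=b.mean(0); d=(b[0]+b[1]-b[2]-b[3])/2
print(b.round(4).tolist(),c,np.linalg.norm(d),ang(d)); u=d/np.linalg.norm(d); print('wells',c+.05*u,c-.05*u)
g=im=cv2.imread('pics/w2.png'); m=(cv2.cvtColor(im,cv2.COLOR_BGR2HSV)[...,2]<60).astype(np.uint8); m[:140]=0;m[235:]=0;m[:,:225]=0;m[:,280:]=0
rc=cv2.minAreaRect(np.argwhere(m)[:,::-1].astype(np.float32)); print(rc)
# collar at z .058
col=P(((361,275),(423,275)),.058); print(col.mean(0),np.linalg.norm(col[0]-col[1]))
E
```

```text
[[0.565, -0.1564], [0.5491, -0.1506], [0.5702, -0.0976], [0.5873, -0.1049]] [ 0.56790303 -0.12736934] 0.05707073290052033 -111.70485408903508 -113.4174496808172
[[0.5622, -0.2707], [0.4829, -0.242], [0.5432, -0.0738], [0.623, -0.1027]] [ 0.55283677 -0.17229959] 0.1786904519643882 -109.80214651458846
wells [ 0.53589811 -0.21934299] [ 0.56977543 -0.12525619]
((250.7672882080078, 188.74240112304688), (26.423492431640625, 83.4007339477539), 2.9108378887176514)
[ 0.56803386 -0.12627397] 0.03630037715374698
```

Request:
step_arm --pt "0.016 0 0.12 0.04 87" --pt "0.016 0 0.26 0.04 87" --pt "0.016 0 0.38 0.04 87" --pt "0.016 0 0.46 0.04 87" --pt "0.016 0 0.49 0.04 87" --pt "0.016 0 0.49 0.04 0" --pt "0.016 0 0.49 0.04 0" --pt "0.016 0 0.49 0.04 0" --pt "0.016 0 0.49 0.04 0" --pt "0.016 0 0.49 0.04 0" --pt "0.016 0 0.49 0.04 0" --pt "0.016 0 0.49 0.04 0" --newtons 35

```text
time_s: 3.83
tcp_pos: [0.5699, -0.1272, 0.0796]
eef_rot: [-180.0, 0.0, -112.3]
contact_force: [-0.0, 0.6, 0.2]
gripper_width: 0.0462
gripper_force: 0.0
```

Request:
step_arm --pt "0 0 0 0 0" --pt "0 0 0 0 0" --pt "0 0 0 0 0" --pt "0 0 0 0 0" --pt "0 0 0 0 0" --pt "0 0 0 0 0" --pt "0 0 0 0 0" --pt "0 0 0 0 0"

```text
time_s: 4.5
tcp_pos: [0.5695, -0.1272, 0.079]
eef_rot: [180.0, -0.0, -112.3]
contact_force: [-0.1, -0.4, -1.3]
gripper_width: 0.0199
gripper_force: 34.9
```

Request:
step_arm --pt "0 0 -0.1 0 0" --pt "0 0 -0.25 0 0" --pt "0 0 -0.4 0 0" --pt "0 0 -0.54 0 0" --pt "-0.06 0.025 -0.6 -0.08 0" --pt "-0.16 0.067 -0.6 -0.18 0" --pt "-0.28 0.117 -0.6 -0.28 0" --pt "-0.4 0.167 -0.6 -0.38 0" --pt "-0.52 0.217 -0.6 -0.48 0" --pt "-0.64 0.267 -0.6 -0.58 0" --pt "-0.64 0.267 -0.6 -0.58 0" --pt "-0.64 0.267 -0.6 -0.58 0"

```text
time_s: 5.5
tcp_pos: [0.5683, 0.048, 0.2286]
eef_rot: [180.0, 0.0, -77.4]
contact_force: [-1.3, -0.8, -2.4]
gripper_width: 0.02
gripper_force: 34.9
```

Request:
step_arm --pt "-0.12 -0.026 0 -0.1 0" --pt "-0.25 -0.055 0 -0.2 0" --pt "-0.38 -0.083 0 -0.307 0" --pt "-0.5 -0.11 0 -0.307 0" --pt "-0.6 -0.131 0.02 -0.307 0" --pt "-0.672 -0.147 0.06 -0.307 0" --pt "-0.672 -0.147 0.1 -0.307 0" --pt "-0.672 -0.147 0.114 -0.307 0" --pt "-0.672 -0.147 0.114 -0.307 0" --pt "-0.672 -0.147 0.114 -0.307 0" --pt "-0.672 -0.147 0.114 -0.307 0"

```text
time_s: 6.42
tcp_pos: [0.5687, 0.2172, 0.2012]
eef_rot: [-180.0, -0.0, -59.2]
contact_force: [-0.1, 1.4, -3.1]
gripper_width: 0.0198
gripper_force: 34.9
```

```bash
python3 - <<'E'
from h import *
st=r.get_state(); print(st['tcp_pos'],st['eef_rot'],st['contact_force'],st['joints'])
a=save('scene','s2.png'); b=save('side','d2.png'); w=save('wrist','w3.png')
A=cv2.resize(a[185:275,330:440],(440,360),interpolation=2);B=cv2.resize(b[80:160,195:283],(396,360),interpolation=2)[:, :360]
cv2.imwrite('pics/v2.png',np.hstack([A,B])[:,:,::-1])
E
```

```text
[0.56873471 0.21720771 0.20122941] [-1.79957448e+02 -1.03685259e-02 -5.91886562e+01] [-0.1064602   1.3592571  -3.13401748] [ 3.92769277e+01  1.53363555e+01 -1.01878791e+01  1.83126762e-02
 -6.44352048e+01 -8.47347669e+00]
```

View pics/v2.png

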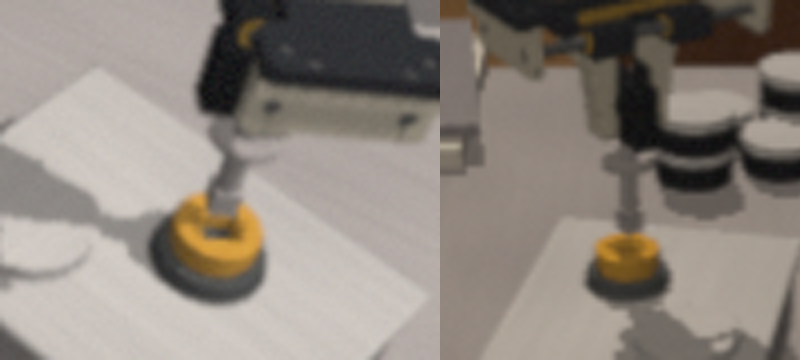

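The picture shows the key held upright just above the recess. I'll correct the 3 mm residual and go down slowly.

Request:
step_arm --pt "-0.012 -0.002 0.01 0 0" --pt "-0.012 -0.002 0.02 0 0" --pt "-0.012 -0.002 0.03 0 0" --pt "-0.012 -0.002 0.04 0 0" --pt "-0.012 -0.002 0.05 0 0" --pt "-0.012 -0.002 0.056 0 0" --pt "-0.012 -0.002 0.062 0 0" --pt "-0.012 -0.002 0.062 0 0"

```text
time_s: 7.23
tcp_pos: [0.567, 0.2209, 0.1846]
eef_rot: [180.0, -0.0, -59.1]
contact_force: [0.8, 0.0, -2.6]
gripper_width: 0.0199
gripper_force: 34.9
```

Request:
step_arm --pt "0 0 0.004 0 0" --pt "0 0 0.008 0 0" --pt "0 0 0.012 0 0" --pt "0 0 0.016 0 0" --pt "0 0 0.016 0 0"

```text
time_s: 7.65
tcp_pos: [0.567, 0.2208, 0.1808]
eef_rot: [180.0, -0.0, -59.1]
contact_force: [0.4, -0.3, -2.7]
gripper_width: 0.02
gripper_force: 34.9
```

Request:
step_arm --pt "0 0 0.004 0 0" --pt "0 0 0.008 0 0" --pt "0 0 0.012 0 0" --pt "0 0 0.015 0 0" --pt "0 0 0.015 0 0" --pt "0 0 0.015 0 0"

```text
time_s: 8.15
tcp_pos: [0.567, 0.2209, 0.1771]
eef_rot: [180.0, -0.0, -59.1]
contact_force: [-0.7, -0.8, -3.1]
gripper_width: 0.0198
gripper_force: 34.9
```

Request:
step_arm --pt "0 0 0.003 0 0" --pt "0 0 0.006 0 0" --pt "0 0 0.006 0 0" --pt "0 0 0.006 0 0"

```text
time_s: 8.48
tcp_pos: [0.567, 0.2209, 0.1757]
eef_rot: [180.0, -0.0, -59.1]
contact_force: [-1.2, -2.2, -2.3]
gripper_width: 0.0199
gripper_force: 34.9
```

Request:
step_arm --pt "0 0 0.002 0 0" --pt "0 0 0.004 0 0" --pt "0 0 0.004 0 0" --pt "0 0 0.004 0 0"

```text
time_s: 8.82
tcp_pos: [0.5671, 0.2209, 0.1752]
eef_rot: [-180.0, -0.0, -59.1]
contact_force: [-2.5, -2.6, 2.4]
gripper_width: 0.02
gripper_force: 35.0
```

Request:
step_arm --pt "0 0.002 0 0.04 0" --pt "0 0.002 0 0.08 0" --pt "0 0.002 0.001 0.13 0" --pt "0 0.002 0.001 0.18 0" --pt "0 0.002 0.002 0.23 0" --pt "0 0.002 0.002 0.28 0" --pt "0 0.002 0.003 0.33 0" --pt "0 0.002 0.003 0.33 0"

```text
time_s: 9.48
tcp_pos: [0.5671, 0.2207, 0.1746]
eef_rot: [-180.0, -0.0, -79.0]
contact_force: [-1.1, -3.0, 2.4]
gripper_width: 0.0199
gripper_force: 34.9
```

```bash
python3 - <<'E'
from h import *
st=r.get_state(); print(st['contact_force'],st['moment'],st['eef_rot'])
E
```

```text
[-1.1391618  -3.02821528  2.38599632] [-1.51403727  0.64501462  0.04571448] [-1.79950538e+02 -1.21704487e-02 -7.90328879e+01]
```

Request:
step_arm --pt "0.002 0 0 0.05 0" --pt "0.002 0 0.001 0.1 0" --pt "0.002 0 0.001 0.16 0" --pt "0.002 0 0.002 0.22 0" --pt "0.002 0 0.002 0.28 0" --pt "0.002 0 0.003 0.34 0" --pt "0.002 0 0.003 0.4 0" --pt "0.002 0 0.004 0.46 0" --pt "0.002 0 0.004 0.5 0" --pt "0.002 0 0.004 0.5 0"

```text
time_s: 10.32
tcp_pos: [0.5672, 0.2203, 0.1736]
eef_rot: [-180.0, 0.0, -108.9]
contact_force: [-2.4, -3.7, 4.1]
gripper_width: 0.0197
gripper_force: 34.9
```

```bash
python3 - <<'E'
from h import *
st=r.get_state(); print(st['contact_force'],st['moment'],st['eef_rot'])
E
```

```text
[-2.40850552 -3.73504583  4.06972653] [-1.39098555  0.65763124  0.0052291 ] [-1.79950996e+02  3.00455696e-02 -1.08910714e+02]
```

Request:
step_arm --pt "0.002 0.001 0 0.05 0" --pt "0.002 0.001 0 0.1 0" --pt "0.002 0.001 0.001 0.15 0" --pt "0.002 0.001 0.001 0.2 0" --pt "0.002 0.001 0.001 0.2 0"

```text
time_s: 10.73
tcp_pos: [0.567, 0.2201, 0.1733]
eef_rot: [-180.0, 0.1, -120.9]
contact_force: [-0.3, -3.5, 3.6]
gripper_width: 0.0198
gripper_force: 34.9
```

```bash
python3 - <<'E'
from h import *
st=r.get_state(); print(st['contact_force'],st['moment'],st['eef_rot'])
E
```

```text
[-0.34158432 -3.5363435   3.61972912] [-1.20446239  0.21025018  0.0039991 ] [-1.79951217e+02  6.26399220e-02 -1.20877774e+02]
```

Request:
step_arm --pt "0.001 0 0 0.025 0" --pt "0.001 0 0 0.05 0" --pt "0.001 0 0 0.05 0"

```text
time_s: 10.98
tcp_pos: [0.5669, 0.22, 0.1732]
eef_rot: [-180.0, 0.1, -123.8]
contact_force: [0.3, -2.0, 3.3]
gripper_width: 0.02
gripper_force: 34.9
```

```bash
cat > m.py <<'E'
from h import *
st=r.get_state(); print(st['contact_force'].round(1),st['moment'].round(3),st['eef_rot'].round(2),st['joint_torque'][5].round(3))
E
python3 m.py
```

```text
[ 0.3 -2.   3.3] [-0.945 -0.182  0.02 ] [-1.7996e+02  8.0000e-02 -1.2376e+02] -0.516
```

Request:
step_arm --pt "0 0 0 0.025 0" --pt "0 0 0.001 0.05 0" --pt "0 0 0.001 0.05 0"

```text
time_s: 11.23
tcp_pos: [0.567, 0.22, 0.1731]
eef_rot: [-180.0, 0.1, -126.8]
contact_force: [0.7, -1.9, 3.2]
gripper_width: 0.0199
gripper_force: 34.9
```

```bash
python3 m.py
```

```text
[ 0.7 -1.9  3.2] [-0.986 -0.215  0.018] [-1.7996e+02  8.0000e-02 -1.2678e+02] -0.509
```

Request:
step_arm --pt "0 0 0 0.025 0" --pt "0 0 0 0.05 0" --pt "0 0 0 0.05 0"

```text
time_s: 11.48
tcp_pos: [0.5669, 0.22, 0.173]
eef_rot: [-180.0, 0.1, -129.8]
contact_force: [1.4, -2.4, 4.0]
gripper_width: 0.0203
gripper_force: 34.9
```

```bash
python3 m.py
```

```text
[ 1.4 -2.4  4. ] [-0.921 -0.416 -0.025] [-1.7996e+02  8.0000e-02 -1.2979e+02] -0.511
```

Request:
step_arm --pt "0 0 0 0.025 0" --pt "0 0 0.001 0.05 0" --pt "0 0 0.001 0.05 0"

```text
time_s: 11.73
tcp_pos: [0.5669, 0.22, 0.1729]
eef_rot: [-180.0, 0.1, -132.8]
contact_force: [0.6, -2.8, 4.1]
gripper_width: 0.0198
gripper_force: 35.0
```

```bash
python3 m.py
```

```text
[ 0.6 -2.8  4.1] [-1.032 -0.341  0.097] [-1.7996e+02  8.0000e-02 -1.3279e+02] -0.54
```

Request:
step_arm --pt "0 0 0 0.017 0" --pt "0 0 0 0.033 0" --pt "0 0 0 0.033 0"

```text
time_s: 11.98
tcp_pos: [0.5669, 0.2199, 0.1729]
eef_rot: [-180.0, 0.1, -134.8]
contact_force: [1.5, -1.5, 5.7]
gripper_width: 0.0197
gripper_force: 35.0
```

```bash
python3 m.py
```

```text
[ 1.5 -1.5  5.7] [-1.041 -0.403  0.201] [-1.7996e+02  7.0000e-02 -1.3485e+02] -0.484
```

Request:
step_arm --pt "0 0 0 0 0" --pt "0 0 0 0 0"

```text
time_s: 12.15
tcp_pos: [0.5669, 0.2199, 0.1729]
eef_rot: [-180.0, 0.1, -134.8]
contact_force: [0.6, -2.8, 5.4]
gripper_width: 0.0197
gripper_force: 35.0
```

```bash
python3 m.py
```

```text
[ 0.6 -2.8  5.4] [-1.021 -0.426  0.195] [-1.7996e+02  7.0000e-02 -1.3479e+02] -0.196
```

Moment holds at 0.2 N m, so the plug is against its stop. The sink height also matches home. I'll back off into the slack, then lift straight up.

Request:
step_arm --pt "0 0 0 -0.03 0" --pt "0 0 -0.002 -0.055 0" --pt "0 0 -0.01 -0.055 0" --pt "0 0 -0.02 -0.055 0" --pt "0 0 -0.04 -0.055 0" --pt "0 0 -0.06 -0.055 0" --pt "0 0 -0.1 -0.055 0" --pt "0 0 -0.16 -0.055 0" --pt "0 0 -0.22 -0.055 0" --pt "0 0 -0.22 -0.055 0"

```text
time_s: 12.98
tcp_pos: [0.5674, 0.2205, 0.2312]
eef_rot: [-179.9, 0.3, -131.6]
contact_force: [1.1, 1.6, -1.7]
gripper_width: 0.0199
gripper_force: 34.9
```

```bash
python3 m.py
```

```text
[ 1.1  1.6 -1.7] [ 0.193 -0.274  0.021] [-179.92    0.27 -131.56] -0.006
```

Request:
step_arm --pt "0.08 -0.072 0 -0.05 0" --pt "0.18 -0.162 0 -0.12 0" --pt "0.28 -0.252 0 -0.2 0" --pt "0.38 -0.342 0 -0.28 0" --pt "0.48 -0.431 0 -0.322 0" --pt "0.58 -0.521 0 -0.322 0" --pt "0.68 -0.611 0 -0.322 0" --pt "0.78 -0.701 0 -0.322 0" --pt "0.88 -0.791 0 -0.322 0" --pt "0.97 -0.872 0 -0.322 0" --pt "0.97 -0.872 0 -0.322 0" --pt "0.97 -0.872 0 -0.322 0"

```text
time_s: 13.98
tcp_pos: [0.5677, -0.1078, 0.2267]
eef_rot: [179.9, 0.0, -112.4]
contact_force: [1.0, 0.6, -3.2]
gripper_width: 0.0198
gripper_force: 34.9
```

Request:
step_arm --pt "0.04 -0.02 0.02 0 0" --pt "0.069 -0.036 0.08 0 0" --pt "0.069 -0.036 0.16 0 0" --pt "0.069 -0.036 0.24 0 0" --pt "0.069 -0.036 0.3 0 0" --pt "0.069 -0.036 0.34 0 0" --pt "0.069 -0.036 0.34 0 0" --pt "0.069 -0.036 0.34 0 0"

```text
time_s: 14.65
tcp_pos: [0.5702, -0.1254, 0.1422]
eef_rot: [180.0, -0.0, -112.2]
contact_force: [1.0, -0.3, -1.9]
gripper_width: 0.0192
gripper_force: 34.9
```

Request:
step_arm --pt "0.004 -0.001 0.02 0 0" --pt "0.004 -0.001 0.05 0 0" --pt "0.004 -0.001 0.08 0 0" --pt "0.004 -0.001 0.12 0 0" --pt "0.004 -0.001 0.16 0 0" --pt "0.004 -0.001 0.2 0 0" --pt "0.004 -0.001 0.23 0 0" --pt "0.004 -0.001 0.248 0 0" --pt "0.004 -0.001 0.248 0 0" --pt "0.004 -0.001 0.248 0 0"

```text
time_s: 15.48
tcp_pos: [0.5701, -0.1268, 0.08]
eef_rot: [180.0, -0.0, -112.3]
contact_force: [0.0, 0.3, -2.2]
gripper_width: 0.0199
gripper_force: 35.0
```

Request:
step_arm --pt "0 0 0.003 0 0" --pt "0 0 0.004 0 0" --pt "0 0 0.004 0 0" --pt "0 0 0.004 0 50" --pt "0 0 0.004 0 70" --pt "0 0 0.004 0 80" --pt "0 0 0.004 0 80" --pt "0 0 0.004 0 80" --pt "0 0 0.004 0 80" --pt "0 0 0.004 0 80"

```text
time_s: 16.32
tcp_pos: [0.5701, -0.1268, 0.0794]
eef_rot: [-180.0, 0.0, -112.3]
contact_force: [-0.4, -0.1, -0.0]
gripper_width: 0.0611
gripper_force: 0.0
```

Request:
step_arm --pt "0 0 -0.04 0 80" --pt "0 0 -0.12 0 80" --pt "0 0 -0.24 0 80" --pt "0 0 -0.36 0 80" --pt "0 0 -0.48 0 80" --pt "0 0 -0.48 0 80" --pt "0 0 -0.48 0 80"

```text
time_s: 16.9
tcp_pos: [0.5712, -0.1268, 0.2023]
eef_rot: [-179.7, 0.1, -112.3]
contact_force: [-0.4, -0.8, 0.1]
gripper_width: 0.0801
gripper_force: 0.0
```

```bash
python3 - <<'E'
from h import *
st=r.get_state(); print(st['tcp_pos'],st['contact_force'],st['gripper_width'])
w=save('wrist','w5.png');a=save('scene','s5.png'); 
A=cv2.resize(a[145:275,190:440],(500,260),interpolation=2); W=cv2.resize(w[:,60:460],(320,307))
o=np.zeros((307,820,3),np.uint8)[:, :800]; o[:260,:480]=A[:,:480]; o[:,480:]=W
cv2.imwrite('pics/v5.png',o[:,:,::-1])
E
```

```text
[ 0.57121869 -0.1267701   0.2022988 ] [-0.43227283 -0.76199525  0.05104161] 0.08005782646933676
```

View pics/v5.png

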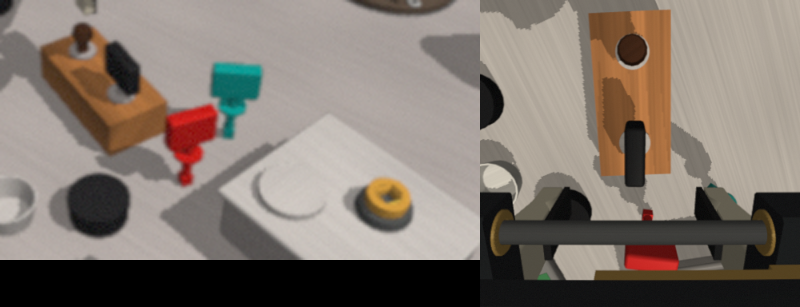

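The picture shows the key upright in its well with the tamper, lid and tins unmoved. The plug sits visibly lower and turned.

```bash
python3 -c "
from h import *
print(workorder.close_job())"
```

```text
the job is handed in; nothing more can be done
None
```

The plug is turned home to its stop (judged by feel and sink depth; the turn angle isn't reported), the key stands released in its well, and the job was handed in at about 17 s; no verdict came back.

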